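# Push the boxed fossil down the photo lane

### The job

The lidded specimen box stands roughly placed on the bare end of the photo board. Square it up and push it down the lane between the two low guide rails until it rests squarely against the end stop, without the box ever touching either rail. Only push it along with the fingers: do not lift or tip it, leave the loose shells, callipers and jar where they are, and finish with the hand clear.

Things in the scene. Friction and masses are not known exactly. Their poses are not given: they have to be found in the camera images.
- specimen_box: Loose closed cardboard box with a clear lid window and a fossil shell showing inside; 90 long (its x) x 96 wide (its y) x 50 mm high, solid flat sides, about 0.2 to 0.4 kg. Origin at the centre of its underside. It stands on the board in front of the lane mouth, off the lane's centre line by up to 30 mm and turned up to 0.2 rad from the lane direction, its x roughly along the lane, and slides under a push of a few newtons.
- board: Fixed grey board, 330 (x) x 220 (y) x 10 mm thick, lying on the table; origin at its underside, 15 mm from its middle towards the end stop (it spans x from -180 to 150 mm), x along the lane towards the end stop (roughly away from the robot), y across. The part with x from -180 to -15 mm is bare, with no rails. Position and yaw vary.
- lane_mouth (a point): Point on the board's top, on the lane's centre line, level with the near ends of the rails. x points down the lane to the end stop, y across the lane, z up.
- lane_end (a point): Point on the board's top, on the lane's centre line, at the face of the end stop that the box comes to rest against; 145 mm along x from lane_mouth, same axes. The lane is level, straight and 114 mm wide between the rails (9 mm spare on each side of the box).
- rail_left: Fixed aluminium guide rail on the board's +y side, 145 (x, along the lane) x 10 x 12 mm high; top 22 mm above the table. Origin at the centre of its underside, 62 mm from the lane's centre line; its inner face is 57 mm from the centre line.
- rail_right: The same rail on the board's -y side.
- end_stop: Fixed wooden bar across the end of the lane, 134 mm across, 14 mm thick, 30 mm high above the board's top. Origin at the foot of its face towards the lane.
- shell_a: Loose grey-white fossil oyster shell lying beside the board, about 84 x 62 x 16 mm, origin under its middle. To be left alone.
- shell_b: A smaller loose fossil shell beside the board, about 72 x 53 x 14 mm, origin under its middle. To be left alone.
- callipers: Loose digital callipers lying beside the board, 190 mm long (x), jaws towards -y, 12 mm thick, origin under the middle of the beam. To be left alone.
- jar: Small loose lidded jar standing beside the board, 44 mm across, 55 mm high, origin under its middle. To be left alone.
Not all that is in view belongs to the job. Of the things that look like the specimen_box, the largest one is meant.

How it is judged (in metres and radians):
At the end, for the whole second after the job is handed in: The box lies flat and at rest on the board between the rails, touching neither, its front within 5 mm of the end stop and square to the lane within 0.06 rad; the shells, callipers and jar are within 12 mm of where they began (x of specimen_box in the frame of lane_end between -0.05 and -0.041 m and y of specimen_box in the frame of lane_end between -0.0095 and 0.0095 m and z of specimen_box in the frame of lane_end below 0.004 m and angle between the x axis of specimen_box and the x axis of lane_end, either way round below 0.06 rad and angle between specimen_box's own z axis and vertical below 0.05 rad and linear speed of specimen_box below 0.01 m/s and distance of each of shell_a, shell_b, callipers, jar from where it was at the start of the episode below 0.012 m).
It fails at once if the box touches the left rail (contact force between specimen_box and rail_left above 0.1 N).
It fails at once if the box touches the right rail (contact force between specimen_box and rail_right above 0.1 N).
It fails at once if the box is lifted more than 8 mm off the board (z of specimen_box in the frame of lane_end above 0.008 m).
It fails at once if the box is tipped by more than 0.15 rad (angle between specimen_box's own z axis and vertical above 0.15 rad).
It fails at once if a loose shell, the callipers or the jar is moved by more than 12 mm (distance of any of shell_a, shell_b, callipers, jar from where it was at the start of the episode above 0.012 m).
It also fails if it takes over 64 s, if anything falls off the work surface, if the arm or the gripper's body presses on something with over 40 N, if the wrist force passes 120 N, or if a joint passes its speed limit or range.

### The arm

A 7-joint arm with a two-finger parallel gripper is mounted at the origin on the work surface. World frame = base frame: x ahead of the robot, y to its left, z up, the work surface at z = 0. Lengths are in mm, angles in rad, forces in N, time in s.
With the tool pointing down it reaches from about 400 to 850 mm from the base axis. Payload 4.5 kg.
Tool frame: the origin (TCP) lies midway between the tips of the shut fingers; the grasp point (between the pads) lies manip.hold_point_z behind it (manip.hold_point_z is the distance from the TCP to the grasp point, in mm); z points along the fingers, y is the line along which they close (so a half turn about z gives the same grasp; the last joint's range is limited). The gripper opens to 85 mm and grips with 20 to 120 N. Pads are 22 mm wide; open, the fingers measure 114 mm over their backs; the gripper's body (76 mm by 85 mm) begins 54 mm behind the grasp point. The pads swing forward as they close: fully open they stand 13 mm farther back than shut.
Start: joints at [-1.233, 0.689, -0.195, 1.565, 0.157, 0.902, -0.215], TCP at [186.948, 596.411, 209.017] pointing down, gripper open.
Joint ranges: [-3.01, 3.01], [-0.46, 2.08], [-1.47, 1.51], [0.13, 2.56], [-1, 4.14], [0.04, 2.09], [-2.66, 2.66]. Speed limits (rad/s): [2.57, 2.57, 3.14, 3.14, 3.14, 3.14, 3.14].

### API

Orientations are given as [roll, pitch, yaw] about the fixed x, y, z axes, in that order (R = Rz(yaw) Ry(pitch) Rx(roll)).
In Python, from bench import manip gives the robot as it stands.
- The arm moves only by the tool jog_arm, never from a script. Its argument "series" is a list of rows, each a list of 2 entries, a list of its own where there are three numbers: the shift along the tool's x, y, z normalised to -1 to 1, where 1 is 1 m, then the turn about the tool's z normalised to -1 to 1, where 1 is 60 degrees. In form: [[[tx, ty, tz], turn], ...]. A call has 1 to 20 rows; each row is the pose to reach, as a shift and turn from the pose commanded when the call began, along the tool's axes at that moment; what a row does not reach only later rows make up. A row lasts 1/12 s, in which the tool goes at most 41.7 mm and 7.16 degrees, less where a joint would pass 70% of its speed; a pose out of reach is approached as far as the arm can. A call with a number of a shift or a turn outside -1 to 1 is refused whole. A call with a gripper value outside its range is refused whole. "grip" is the opening, from -1 (shut) to 1 (fully open), set as the call begins (left out, the last holds). The fingers move at their own pace and stop on an object; the grip force is fixed at half the most. Time passes only in rows, so rows that repeat a pose let the fingers close. It gives the time, the measured TCP pose, the force, the opening and the grip force at its end, in the units of the state.
- manip.sense(): the state, without advancing time (a new reading comes with each control period).
- manip.camera(name): name is "scene" or "top" or "wrist"; returns the picture (480x640x3 uint8, red, green, blue); there is no depth.
- manip.calibration(name): a dict with "fov_y" (degrees; the focal length in pixels is half the picture's height over the tangent of half this angle, whatever the lens; pixels are square), "cx", "cy" (the principal point, pixels), "R" (3x3) and "t" (3): a world point X has camera coordinates R X + t; the wrist camera has in their place "hand_eye" (4x4, takes a point from camera to tool coordinates, whose origin is the TCP and whose axes are the flange's). Camera axes: x right, y down, z forward; pixel columns grow to the right and rows downward; lengths in mm; the calibration is good to about 2 mm. A picture is of the moment at which its call begins: read the wrist's pose just before it. calibration takes no time and is no camera call.
- manip.sign_off(): hands the job in; it is judged then, once.
The state is a dict: "time_s": time; "joint_pos": joint angles; "qd": joint speeds; "joint_torque": joint torques, N m; "tcp_pos": TCP position; "tool_rot": TCP orientation; "wrist_force": force on the tool from outside, world axes, zero at the start; "torque": the same for the moment, N m; "opening": finger opening in mm; "grip_force": force on a finger pad.
Only numpy, scipy, OpenCV 4.12 (cv2) and the standard library are available. Lean on these libraries where they do the work, as an engineer would, in place of code of your own. Each camera call takes 0.05 s, during which the arm holds its last target. There are 200 camera calls.

## Working session

There is one attempt and no reset: what is moved stays moved. The work goes in short steps, Python scripts to look and compute and a tool call to move; the robot and the scene stay as the last step left them, time stands still between calls to the robot, and variables do not carry over. Pictures are saved under pics/ and viewed, at most 10 in all, crops included, and the job is handed in when it is done.

Besides the shell and the picture viewer there is one more tool, called after "Call:" by a JSON object that holds its "api" and its "payload", one argument or row to a line. jog_arm: Moves the arm, as the interface text tells. Scaled input: -1 to 1 covers 1 m each way for a shift and 60 degrees each way for a turn. Its arguments: {"type":"object","properties":{"series":{"type":"array"},"grip":{"type":"number"}},"required":["series"]}

```bash
mkdir -p pics
python3 - <<'E'
from bench import manip
import cv2
s=manip.sense(); print(s["tcp_pos"],s["tool_rot"],s["opening"],manip.hold_point_z)
for n in("scene","top"):
    cv2.imwrite(f"pics/{n}0.png",manip.camera(n)[:,:,::-1]); c=manip.calibration(n); print(n,c)
print(manip.calibration("wrist"))
E
```

```text
[186.78739478 595.67711234 208.14964707] [-3.13966941e+00  1.18783702e-04  2.83791803e+00] 85.67804592879526 18.700000000000003
scene {'fov_y': 44.10128728231359, 'cx': 321.81273283203717, 'cy': 231.87816454332798, 'R': array([[-0.81886548,  0.5738519 , -0.01238253],
       [ 0.39478853,  0.54742675, -0.73787937],
       [-0.41665495, -0.60911242, -0.67481902]]), 't': array([ 441.44701124, -223.92140911, 1180.74988706])}
top {'fov_y': 50.35433006125851, 'cx': 305.00634242216273, 'cy': 252.70712530664787, 'R': array([[-0.01530746, -0.99981924, -0.01127697],
       [-0.99758421,  0.01603561, -0.06759138],
       [ 0.06775999,  0.01021507, -0.99764936]]), 't': array([ 63.34155552, 550.39037773, 897.82073876])}
{'fov_y': 71.99921773418939, 'cx': 317.72845511826387, 'cy': 239.27300168376178, 'hand_eye': array([[ 3.21944771e-04, -9.57318320e-01, -2.89035517e-01,
         7.33848909e+01],
       [ 9.99999875e-01,  4.19072252e-04, -2.74155976e-04,
        -3.95538135e-01],
       [ 3.83581303e-04, -2.89035392e-01,  9.57318335e-01,
        -1.64731019e+02],
       [ 0.00000000e+00,  0.00000000e+00,  0.00000000e+00,
         1.00000000e+00]])}
```

View pics/top0.png

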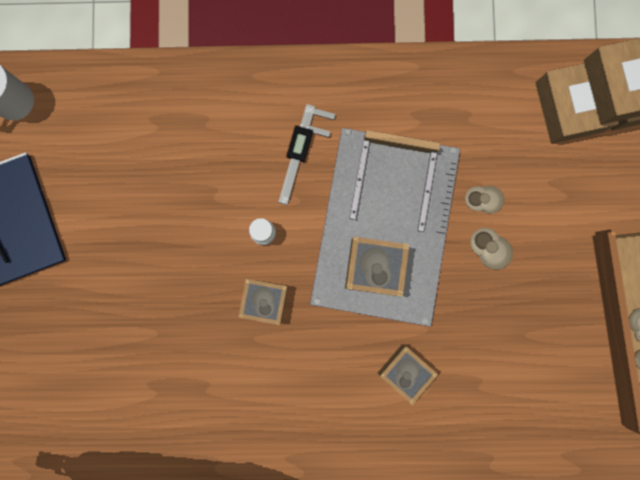

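View pics/scene0.png

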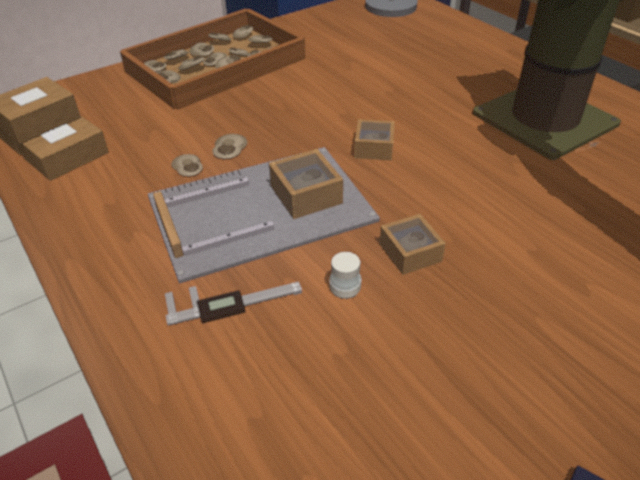

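The three lookalikes in the top view are the box on the board (379,267), a small one at (264,302) and a small one at (409,374). The one on the board is the largest and stands at the lane mouth, so it is my choice. The rails run roughly (367,142)-(354,219) and (434,153)-(422,230), and the stop is at (402,141).

```bash
cat > h.py <<'E'
from bench import manip
import numpy as np, cv2
from scipy.spatial.transform import Rotation as Ro
def cam(n):
    """returns image(BGR), K f,cx,cy, camera->world R, centre"""
    s=manip.sense(); c=manip.calibration(n)
    im=manip.camera(n)[:,:,::-1].copy()
    f=240/np.tan(np.radians(c["fov_y"]/2))
    if n=="wrist":
        H=np.array(c["hand_eye"]); Rt=Ro.from_euler("xyz",s["tool_rot"]).as_matrix()
        R=Rt@H[:3,:3]; o=Rt@H[:3,3]+s["tcp_pos"]
    else:
        R=c["R"].T; o=-R@c["t"]
    return im,(f,c["cx"],c["cy"],R,o)
def w(p,z,C):
    f,cx,cy,R,o=C; p=np.atleast_2d(p).astype(float)
    d=np.c_[(p[:,0]-cx)/f,(p[:,1]-cy)/f,np.ones(len(p))]@R.T
    return (o+d*((z-o[2])/d[:,2])[:,None])[:,:2]
def px(X,C):
    f,cx,cy,R,o=C; q=(np.atleast_2d(X)-o)@R
    return np.c_[f*q[:,0]/q[:,2]+cx,f*q[:,1]/q[:,2]+cy]
E
python3 - <<'E'
from h import *
im,C=cam("top")
hsv=cv2.cvtColor(im,cv2.COLOR_BGR2HSV)
print("centre",C[4])
roi=np.zeros(im.shape[:2],np.uint8); roi[118:335,305:468]=255
m=((hsv[...,1]<45)&(hsv[...,2]>90)).astype(np.uint8)*255&roi
m=cv2.morphologyEx(m,cv2.MORPH_OPEN,np.ones((3,3)))
cs=cv2.findContours(m,0,2)[0]; c=max(cs,key=cv2.contourArea)
r=cv2.minAreaRect(c); b=cv2.boxPoints(r); W=w(b,10,C); print("board",b.round(1).tolist(),W.round(1).tolist(),np.linalg.norm(W-np.roll(W,1,0),axis=1))
mb=((hsv[...,1]>70)).astype(np.uint8)*255; z=np.zeros_like(mb); z[232:302,340:415]=255; mb&=z
cv2.imwrite("pics/m.png",mb)
c=np.vstack([k for k in cv2.findContours(mb,0,2)[0] if cv2.contourArea(k)>30]); r=cv2.minAreaRect(c); b=cv2.boxPoints(r); W=w(b,60,C); print("box",b.round(1).tolist(),W.round(1).tolist(),W.mean(0),np.linalg.norm(W-np.roll(W,1,0),axis=1))
print("rails",w([(367,142),(354,219),(434,153),(422,230)],22,C), "jar",w([[262,228]],55,C),"cal",w([[284,202]],10,C),"shell",w([[470,240],[467,197]],10,C),"smallboxes",w([[285,285],[407,346]],40,C))
cv2.imwrite("pics/c.png",cv2.resize(im[225:310,335:425],None,fx=6,fy=6,interpolation=2))
E
```

```text
centre [489.19402541  45.33295648 933.62622503]
board [[309.79998779296875, 304.79998779296875], [340.70001220703125, 127.5], [461.3999938964844, 148.60000610351562], [430.5, 325.8999938964844]] [[457.7, 47.7], [782.0, -14.4], [738.5, -234.6], [417.0, -167.9]] [219.33649677 330.14383415 224.40170776 328.3727779 ]
box [[344.8999938964844, 288.20001220703125], [352.0, 236.1999969482422], [409.6000061035156, 244.10000610351562], [402.3999938964844, 296.1000061035156]] [[486.8, -12.8], [575.7, -26.9], [560.4, -125.1], [471.9, -110.4]] [523.69744137 -68.80393281] [98.72314925 89.9485524  99.38668831 89.74553415]
rails [[ 750.55543156  -60.85868972]
 [ 610.36188626  -34.24130453]
 [ 728.07751805 -181.37373774]
 [ 588.49045427 -155.42326121]] jar [[592.96099466 128.1681164 ]] cal [[645.35949326  91.73397411]] shell [[ 570.17385912 -244.14380488]
 [ 648.80864554 -241.61654255]] smallboxes [[ 493.88930007   90.31200593]
 [ 385.3886873  -119.38968975]]
```

View pics/c.png

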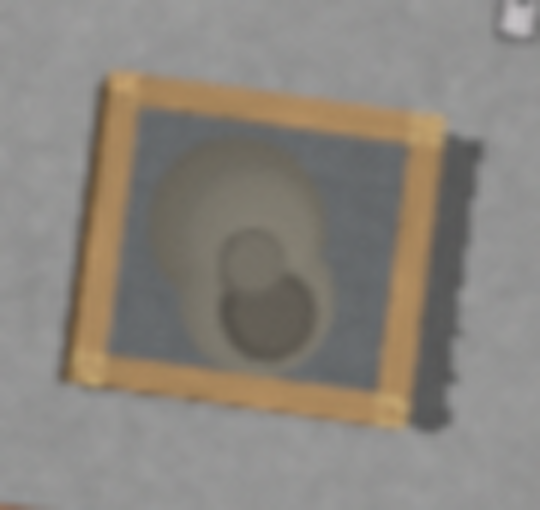

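The crop confirms it: wooden rim, clear window and shell inside, measuring about 90x98. The box sits about 10 mm to the left (+y) of the lane line, and the lane yaw is about -0.19. I'll push the side first and then the back, starting by flying to the +y side of the box.

Call:
{"api": "jog_arm", "payload": {
  "series": [
    [[-0.512,-0.46,0.058],0.8],
    [[-0.512,-0.46,0.058],0.8],
    [[-0.512,-0.46,0.058],0.8],
    [[-0.512,-0.46,0.058],0.8],
    [[-0.512,-0.46,0.058],0.8],
    [[-0.512,-0.46,0.058],0.8],
    [[-0.512,-0.46,0.058],0.8],
    [[-0.512,-0.46,0.058],0.8],
    [[-0.512,-0.46,0.058],0.8],
    [[-0.512,-0.46,0.058],0.8],
    [[-0.512,-0.46,0.058],0.8],
    [[-0.512,-0.46,0.058],0.8],
    [[-0.512,-0.46,0.058],0.8],
    [[-0.512,-0.46,0.058],0.8],
    [[-0.512,-0.46,0.058],0.8],
    [[-0.512,-0.46,0.058],0.8],
    [[-0.512,-0.46,0.058],0.8],
    [[-0.512,-0.46,0.058],0.8],
    [[-0.512,-0.46,0.058],0.8],
    [[-0.512,-0.46,0.058],0.8]
  ],
  "grip": 0.3
}}

```text
time_s: 1.82
tcp_pos: [537.3, 5.3, 150.8]
tool_rot: [-3.141, -0.001, 2.001]
wrist_force: [-0.2, 0.7, 0.3]
opening: 55.4
grip_force: 0.0
```

Call:
{"api": "jog_arm", "payload": {
  "series": [
    [[0,0,0],0.59],
    [[0,0,0],0.59],
    [[0,0,0],0.59],
    [[0,0,0],0.59],
    [[0,0,0],0.59],
    [[0,0,0],0.59],
    [[0,0,0],0.59],
    [[0,0,0],0.59]
  ]
}}

```text
time_s: 2.48
tcp_pos: [537.5, 5.6, 151.0]
tool_rot: [-3.141, -0.0, 1.387]
wrist_force: [0.5, 0.1, 0.6]
opening: 55.5
grip_force: 0.0
```

Run:
```python
from h import *
s=manip.sense();print(s["time_s"],s["tcp_pos"],s["tool_rot"],s["joint_pos"],s["opening"])
im,C=cam("wrist"); cv2.imwrite("pics/w1.png",im); print(C[4])
np.save("C1.npy",np.array([C[0],C[1],C[2],*C[3].ravel(),*C[4]]))
```

```text
2.4833 [537.54808485   5.56884272 151.01992047] [-3.14118007e+00 -4.95668673e-04  1.38714160e+00] [-0.15024075  0.65954092  0.08963533  1.89784728 -0.09999585  0.58873189
 -0.17972624] 55.52072605677536
[551.09568337  77.37695495 315.78811968]
```

View pics/w1.png

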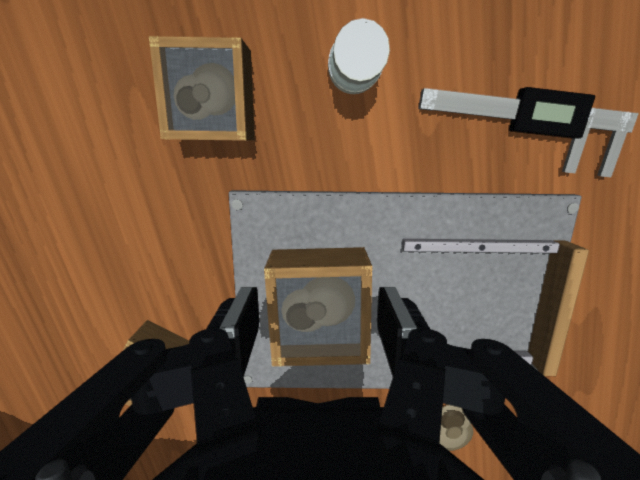

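Wrist view: board edge at row ~193, left rail from (404,246) to (558,247), box top edge from (267,267) to (371,265), with its foot at row ~250. I'll fit these edges.

```bash
cat >> h.py <<'E'
def edge(im,cols,r0,r1,sign,axis=0):
    """subpixel strongest brightness step (sign) in rows r0..r1 for each col; axis=1 swaps. Robust line fit, two end points"""
    g=cv2.GaussianBlur(cv2.cvtColor(im,cv2.COLOR_BGR2GRAY),(3,3),0).astype(float)
    if axis: g=g.T
    P=[]
    for c in range(*cols):
        d=sign*np.gradient(g[r0:r1,c]); i=int(np.argmax(d))
        if 0<i<len(d)-1:
            a,b,e=d[i-1:i+2]; P.append((c,r0+i+.5*(a-e)/(a-2*b+e+1e-9)))
    vx,vy,x,y=cv2.fitLine(np.array(P,np.float32),cv2.DIST_HUBER,0,.01,.01).ravel()
    q=[(c,y+(c-x)*vy/vx) for c in cols]
    return np.array([(b,a) for a,b in q] if axis else q)
E
python3 - <<'E'
from h import *
im=cv2.imread("pics/w1.png"); a=np.load("C1.npy"); C=(a[0],a[1],a[2],a[3:12].reshape(3,3),a[12:])
def rep(n,q,z):
    W=w(q,z,C); d=W[1]-W[0]; print(n,q.round(1).tolist(),W.round(1).tolist(),"ang",np.arctan2(d[1],d[0]).round(4)); return W
B=rep("board edge",edge(im,(260,560),185,202,1),10)
R=rep("rail outer top",edge(im,(412,550),235,246,1),22)
R=rep("rail inner top",edge(im,(412,550),246,258,-1),22)
T=rep("box top near",edge(im,(275,362),257,272,1),60)
F=rep("box foot near",edge(im,(278,362),242,256,-1),10)
X=rep("box top far",edge(im,(285,362),358,374,-1),60)
print("rail end",w([[403.5,240]],22,C),"board corners",w([[231,192],[579,193.5]],10,C),"stop face ",w([[563,247]],40,C))
E
```

```text
board edge [[260.0, 192.1], [560.0, 195.5]] [[489.9, 41.4], [763.4, -12.6]] ang -0.1948
rail outer top [[412.0, 241.2], [550.0, 242.6]] [[620.8, -27.5], [747.1, -52.4]] ang -0.1944
rail inner top [[412.0, 250.2], [550.0, 251.6]] [[619.9, -36.4], [747.2, -61.4]] ang -0.1945
box top near [[275.0, 267.7], [362.0, 265.5]] [[497.6, -16.2], [568.9, -27.5]] ang -0.1565
box foot near [[278.0, 249.0], [362.0, 246.8]] [[494.3, -15.9], [575.2, -28.6]] ang -0.1558
box top far [[285.0, 367.5], [362.0, 368.0]] [[485.1, -113.6], [554.4, -127.0]] ang -0.1918
rail end [[613.14367319 -24.94334182]] board corners [[463.5223643   46.3727869 ]
 [780.69070024 -13.84175332]] stop face  [[746.34113624 -50.60036311]]
```

Lane: yaw -0.1945, centre line L≈26. The box is 7.5 mm to the left and +0.038 rad off. I'll lower beside it and push sideways slowly.

Call:
{"api": "jog_arm", "payload": {
  "series": [
    [[0,0,0.03],0.01],
    [[0,0,0.06],0.01],
    [[0,0,0.09],0.01],
    [[0,0,0.11],0.01],
    [[0,0,0.12],0.01],
    [[0,0,0.127],0.01],
    [[0,0,0.127],0.01],
    [[0,0,0.127],0.01]
  ]
}}

```text
time_s: 3.2
tcp_pos: [538.5, 4.3, 24.6]
tool_rot: [3.141, -0.0, 1.372]
wrist_force: [-0.4, -0.1, 0.7]
opening: 55.4
grip_force: 0.0
```

Call:
{"api": "jog_arm", "payload": {
  "series": [
    [[-0.004,0,0],0],
    [[-0.008,0,0],0],
    [[-0.01,0,0],0],
    [[-0.012,0,0],0],
    [[-0.0135,0,0],0],
    [[-0.015,0,0],0],
    [[-0.016,0,0],0],
    [[-0.017,0,0],0],
    [[-0.018,0,0],0],
    [[-0.019,0,0],0],
    [[-0.02,0,0],0],
    [[-0.021,0,0],0],
    [[-0.021,0,0],0],
    [[-0.021,0,0],0]
  ]
}}

```text
time_s: 4.37
tcp_pos: [533.7, -16.4, 24.0]
tool_rot: [3.142, 0.0, 1.372]
wrist_force: [2.0, 2.7, 1.4]
opening: 55.8
grip_force: 1.3
```

Run:
```python
from h import *
s=manip.sense();print(s["time_s"],s["tcp_pos"],s["tool_rot"],s["wrist_force"])
p=s["tcp_pos"];print("TCP S,L",p[0]*.9811-p[1]*.1933,p[0]*.1933+p[1]*.9811)
im,C=cam("wrist"); cv2.imwrite("pics/w2.png",im)
np.save("C2.npy",np.array([C[0],C[1],C[2],*C[3].ravel(),*C[4]]))
```

```text
4.3667 [533.73387782 -16.41195765  23.95091384] [3.14158782e+00 5.95660952e-05 1.37150585e+00] [2.03528098 2.6721702  1.41558239]
TCP S,L 526.8187389437531 87.06898692830147
```

View pics/w2.png

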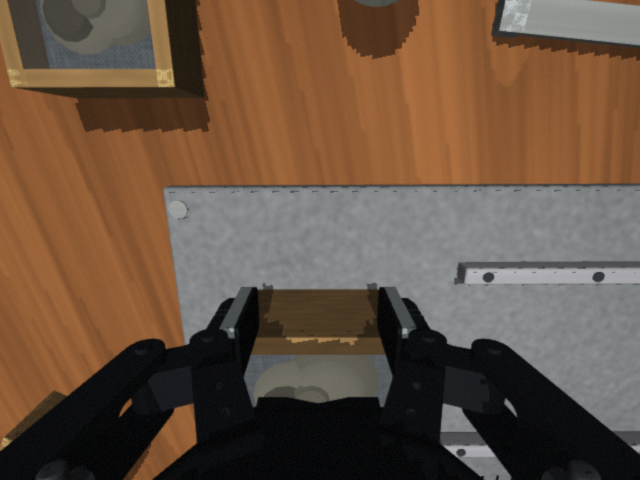

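Fingers are in contact with the box's side face (foot at row ~290 between the fingers), board edge at row ~187, rail at rows 263–284. Measuring.

Run:
```python
from h import *
im=cv2.imread("pics/w2.png"); a=np.load("C2.npy"); C=(a[0],a[1],a[2],a[3:12].reshape(3,3),a[12:])
for n,q,z in (("board",edge(im,(200,620),179,197,1),10),("rail out",edge(im,(470,630),258,272,1),22),("rail in",edge(im,(470,630),276,290,-1),22),("foot",edge(im,(272,366),282,298,-1),10)):
    W=w(q,z,C); d=W[1]-W[0]; m=W.mean(0); print(n,q.round(1).tolist(),"ang",np.arctan2(d[1],d[0]).round(4),"L",(W@[.1933,.9811]).round(1))
```

```text
board [[200.0, 187.4], [620.0, 185.7]] ang -0.1948 L [135.7 135.7]
rail out [[470.0, 268.1], [630.0, 267.6]] ang -0.1951 L [93.2 93.1]
rail in [[470.0, 283.1], [630.0, 282.6]] ang -0.1959 L [84.4 84.2]
foot [[272.0, 288.9], [366.0, 288.9]] ang -0.1985 L [75.7 75.5]
```

A further 1.3 mm is needed. After that I'll retract, rise and go round behind the box.

Call:
{"api": "jog_arm", "payload": {
  "series": [
    [[-0.0007,0,0],0],
    [[-0.0013,0,0],0],
    [[-0.0013,0,0],0],
    [[-0.0013,0,0],0],
    [[0.002,0,0],0],
    [[0.01,0,0],0],
    [[0.025,0,0],0],
    [[0.025,0,-0.02],0],
    [[0.025,0,-0.05],0],
    [[0.025,0,-0.09],0],
    [[0.025,0,-0.126],0],
    [[0.025,0,-0.126],0]
  ]
}}

```text
time_s: 5.42
tcp_pos: [542.3, 8.1, 155.8]
tool_rot: [3.132, -0.002, 1.371]
wrist_force: [0.8, -0.3, -0.3]
opening: 55.5
grip_force: 0.0
```

Call:
{"api": "jog_arm", "payload": {
  "series": [
    [[-0.04,-0.035,0],-0.12],
    [[-0.084,-0.072,0],-0.4],
    [[-0.084,-0.072,0],-0.75],
    [[-0.084,-0.072,0],-0.75],
    [[-0.084,-0.072,0],-0.75],
    [[-0.084,-0.072,0],-0.75],
    [[-0.084,-0.072,0],-0.75],
    [[-0.084,-0.072,0],-0.75],
    [[-0.084,-0.072,0],-0.75]
  ]
}}

```text
time_s: 6.17
tcp_pos: [451.2, -59.8, 149.8]
tool_rot: [-3.141, -0.0, 2.154]
wrist_force: [-0.6, 0.3, 0.4]
opening: 55.8
grip_force: 0.0
```

Call:
{"api": "jog_arm", "payload": {
  "series": [
    [[0,0,0],-0.754],
    [[0,0,0],-0.754],
    [[0,0,0],-0.754],
    [[0,0,0],-0.754],
    [[0,0,0],-0.754],
    [[0,0,0],-0.754],
    [[0,0,0],-0.754],
    [[0,0,0],-0.754],
    [[0,0,0],-0.754]
  ]
}}

```text
time_s: 6.92
tcp_pos: [451.3, -59.8, 149.8]
tool_rot: [-3.141, -0.001, 2.944]
wrist_force: [-0.5, -0.0, -0.3]
opening: 55.8
grip_force: 0.0
```

Run:
```python
from h import *
s=manip.sense();print(s["time_s"],s["tcp_pos"],s["tool_rot"],s["wrist_force"],s["joint_pos"])
p=s["tcp_pos"];print("TCP S,L",p[0]*.9811-p[1]*.1933,p[0]*.1933+p[1]*.9811)
im,C=cam("wrist"); cv2.imwrite("pics/w3.png",im)
np.save("C3.npy",np.array([C[0],C[1],C[2],*C[3].ravel(),*C[4]]))
```

```text
6.9167 [451.313633   -59.83062928 149.81857772] [-3.14142880e+00 -5.94878457e-04  2.94381509e+00] [-0.4658527  -0.00744558 -0.30661185] [ 0.26958651  0.59534082 -0.37074667  2.11707351  0.43571103  0.50230881
  0.94368   ]
TCP S,L 454.3490659707368 28.539094874992934
```

View pics/w3.png

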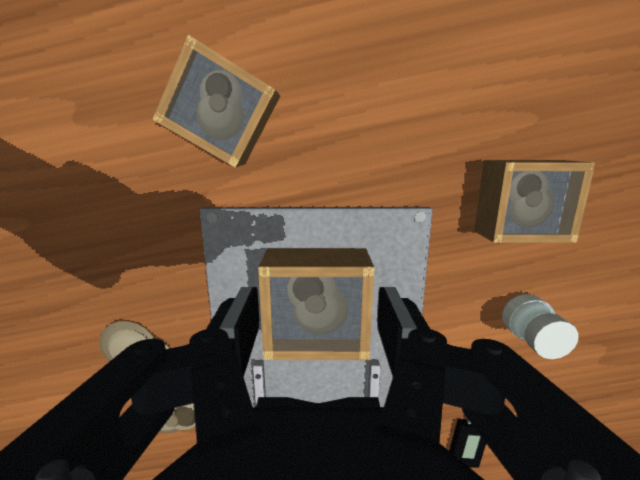

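View from behind: box back foot at row ~249, sides at cols ~260 and ~374, rail near ends at (259,365) and (375,365), board edges at cols ~205 and ~430. Measuring.

Run:
```python
from h import *
im=cv2.imread("pics/w3.png"); a=np.load("C3.npy"); C=(a[0],a[1],a[2],a[3:12].reshape(3,3),a[12:])
U=np.array([[.9811,-.1933],[.1933,.9811]])
for n,q,z in (("foot",edge(im,(275,360),242,257,-1),10),("topback",edge(im,(275,360),258,273,1),60),
 ("side l",edge(im,(285,350),253,270,1,1),60),("side r",edge(im,(285,350),366,380,-1,1),60),
 ("rail l out",edge(im,(368,392),247,259,1,1),22),("rail l in",edge(im,(368,392),260,270,-1,1),22),
 ("rail r in",edge(im,(368,392),364,374,1,1),22),("rail r out",edge(im,(368,392),376,388,-1,1),22),
 ("board l",edge(im,(240,290),198,216,1,1),10),("board r",edge(im,(225,285),420,438,-1,1),10)):
    W=w(q,z,C); d=W[1]-W[0]; print(n,q.round(1).tolist(),"ang",np.arctan2(d[1],d[0]).round(3),"S,L",(W@U.T).round(1).tolist())
```

```text
foot [[275.0, 247.6], [360.0, 247.6]] ang 1.373 S,L [[481.1, -13.5], [481.3, 68.9]]
topback [[275.0, 266.4], [360.0, 266.4]] ang 1.373 S,L [[481.0, -7.3], [481.2, 62.8]]
side l [[258.7, 285.0], [258.1, 350.0]] ang -0.258 S,L [[497.7, -21.7], [561.1, -25.7]]
side r [[377.2, 285.0], [377.1, 350.0]] ang -0.148 S,L [[498.0, 77.9], [561.4, 80.9]]
rail l out [[253.0, 368.0], [254.8, 392.0]] ang -0.188 S,L [[609.9, -40.3], [640.4, -40.2]]
rail l in [[261.4, 368.0], [262.9, 392.0]] ang -0.193 S,L [[609.9, -31.5], [640.4, -31.4]]
rail r in [[370.7, 368.0], [369.7, 392.0]] ang -0.188 S,L [[610.2, 83.1], [640.7, 83.3]]
rail r out [[379.9, 368.0], [378.0, 392.0]] ang -0.209 S,L [[610.2, 92.7], [640.7, 92.2]]
board l [[202.4, 240.0], [208.8, 290.0]] ang -0.176 S,L [[473.2, -83.2], [526.0, -82.2]]
board r [[430.2, 225.0], [424.0, 285.0]] ang -0.199 S,L [[458.9, 134.8], [521.0, 134.6]]
```

Run:
```python
from h import *
im=cv2.imread("pics/w3.png"); a=np.load("C3.npy"); C=(a[0],a[1],a[2],a[3:12].reshape(3,3),a[12:])
U=np.array([[.9811,-.1933],[.1933,.9811]])
s=cv2.cvtColor(im,cv2.COLOR_BGR2HSV)[...,1]; v=im.max(2)
m=((s>70)&(v>110)).astype(np.uint8)
for r in (275,281):
  x=np.where(m[r,235:400])[0]+235; print(r,x.min(),x.max(),v[r,253:266].tolist(),s[r,253:266].tolist(),v[r,368:382].tolist(),s[r,368:382].tolist())
for r,x0,x1 in ((272,0,0),(350,0,0)):
  x=np.where(m[r,255:382])[0]+255; print(r,x.min(),x.max(),(w([[x.min()-.5,r],[x.max()+.5,r]],60,C)@U.T).round(1).tolist())
```

```text
275 258 373 [83, 82, 83, 83, 84, 120, 169, 197, 204, 206, 204, 199, 200] [12, 9, 9, 12, 6, 74, 115, 110, 109, 110, 111, 117, 115] [174, 191, 211, 201, 197, 194, 165, 152, 153, 152, 152, 152, 146, 144] [123, 119, 112, 114, 111, 89, 29, 3, 8, 5, 10, 10, 9, 5]
281 259 373 [79, 81, 83, 81, 83, 98, 161, 180, 179, 172, 168, 170, 173] [10, 6, 9, 9, 6, 44, 111, 125, 124, 128, 126, 126, 127] [168, 171, 178, 182, 180, 168, 157, 157, 154, 156, 155, 163, 157, 155] [126, 127, 126, 126, 119, 76, 13, 5, 8, 5, 7, 9, 6, 10]
272 258 373 [[485.9, -22.0], [486.2, 74.2]]
350 263 369 [[561.1, -21.7], [561.4, 74.1]]
```

The box centre is at L=26.1 with the lane at 26.0, and it is square. Next I lower behind it and push.

Call:
{"api": "jog_arm", "payload": {
  "series": [
    [[0,-0.0025,0.03],-0.003],
    [[0,-0.0025,0.06],-0.003],
    [[0,-0.0025,0.09],-0.003],
    [[0,-0.0025,0.11],-0.003],
    [[0,-0.0025,0.12],-0.003],
    [[0,-0.0025,0.126],-0.003],
    [[0,-0.0025,0.126],-0.003],
    [[0,-0.0025,0.126],-0.003]
  ]
}}

```text
time_s: 7.63
tcp_pos: [451.2, -62.2, 24.2]
tool_rot: [-3.141, 0.0, 2.949]
wrist_force: [-0.2, -0.1, 0.2]
opening: 55.6
grip_force: 0.0
```

Call:
{"api": "jog_arm", "payload": {
  "series": [
    [[-0.004,0,0],0],
    [[-0.009,0,0],0],
    [[-0.012,0,0],0],
    [[-0.0135,0,0],0],
    [[-0.015,0,0],0],
    [[-0.0165,0,0],0],
    [[-0.018,0,0],0],
    [[-0.02,0,0],0],
    [[-0.023,0,0],0],
    [[-0.026,0,0],0],
    [[-0.03,0,0],0],
    [[-0.034,0,0],0],
    [[-0.038,0,0],0],
    [[-0.042,0,0],0],
    [[-0.046,0,0],0],
    [[-0.05,0,0],0],
    [[-0.054,0,0],0],
    [[-0.057,0,0],0],
    [[-0.059,0,0],0],
    [[-0.06,0,0],0]
  ]
}}

```text
time_s: 9.3
tcp_pos: [510.4, -73.8, 24.0]
tool_rot: [3.141, 0.0, 2.95]
wrist_force: [-1.8, 0.6, -0.1]
opening: 55.5
grip_force: 0.9
```

```bash
cat > look.py <<'E'
from h import *
import sys
s=manip.sense();p=s["tcp_pos"];U=np.array([[.9811,-.1933],[.1933,.9811]])
print(s["time_s"],"TCP S,L",U@p[:2],p[2],s["tool_rot"][2],s["wrist_force"])
im,C=cam("wrist"); cv2.imwrite(f"pics/{sys.argv[1]}.png",im)
im,C=cam("top"); cv2.imwrite(f"pics/{sys.argv[1]}t.png",cv2.resize(im[115:335,300:470],None,fx=2.6,fy=2.6,interpolation=2))
E
python3 look.py w4
```

```text
9.3 TCP S,L [514.98468339  26.2775054 ] 23.950489609588033 2.949723219307222 [-1.8157586   0.59446699 -0.06210098]
```

View pics/w4.png

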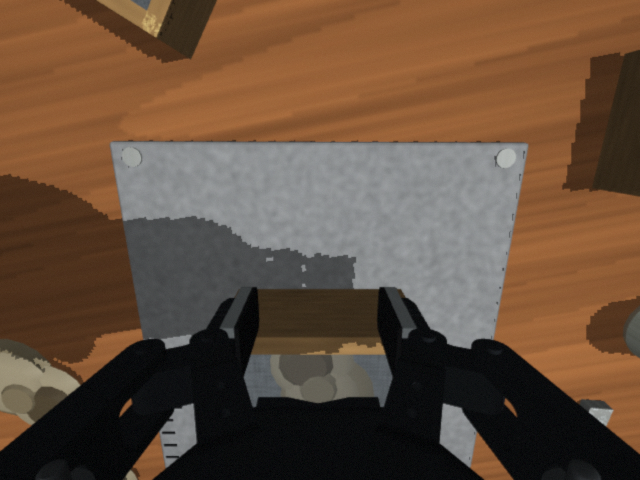

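Both fingers sit flat on the back face (foot at row ~290, level), and L is still 26.3. I'll continue down the lane.

Call:
{"api": "jog_arm", "payload": {
  "series": [
    [[-0.001,0,0],0.002],
    [[-0.003,0,0],0.002],
    [[-0.006,0,0],0.002],
    [[-0.009,0,0],0.002],
    [[-0.013,0,0],0.002],
    [[-0.017,0,0],0.002],
    [[-0.021,0,0],0.002],
    [[-0.025,0,0],0.002],
    [[-0.029,0,0],0.002],
    [[-0.033,0,0],0.002],
    [[-0.037,0,0],0.002],
    [[-0.041,0,0],0.002],
    [[-0.045,0,0],0.002],
    [[-0.049,0,0],0.002],
    [[-0.052,0,0],0.002],
    [[-0.055,0,0],0.002],
    [[-0.057,0,0],0.002],
    [[-0.059,0,0],0.002],
    [[-0.06,0,0],0.002],
    [[-0.06,0,0],0.002]
  ]
}}

```text
time_s: 11.07
tcp_pos: [569.3, -85.2, 24.0]
tool_rot: [3.141, 0.001, 2.948]
wrist_force: [-2.1, 0.2, 1.5]
opening: 55.2
grip_force: 1.2
```

```bash
python3 look.py w5
```

```text
11.0667 TCP S,L [575.04863734  26.42215352] 23.964585575247014 2.94766777197511 [-2.14225719  0.16722028  1.45422683]
```

View pics/w5t.png

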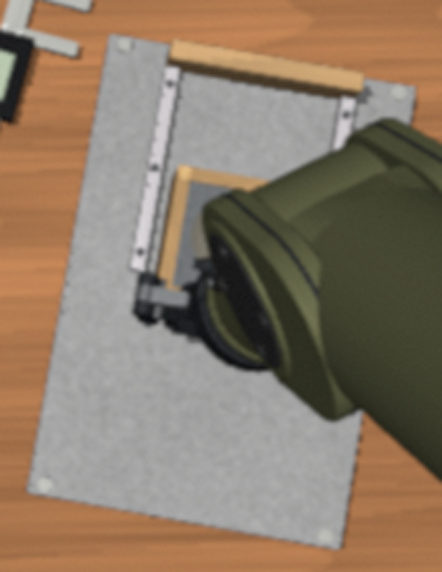

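The box is in the lane, with its front-left top corner at crop (178,168), parallel to the left rail. A quick check of its position:

Run:
```python
from h import *
im,C=cam("top"); U=np.array([[.9811,-.1933],[.1933,.9811]])
f=lambda q,z:(w((np.array(q)/2.6)+[300,115],z,C)@U.T).round(1).tolist()
print("box left edge",f([[178,170],[161,283]],60),"front edge",f([[182,166],[262,177]],60))
print("rail inner",f([[179,75],[150,265]],22),"stop lower top edge",f([[172,66],[362,95]],40))
```

```text
box left edge [[670.5, 73.6], [594.0, 71.8]] front edge [[673.6, 71.5], [675.7, 18.0]]
rail inner [[745.4, 81.5], [610.3, 78.5]] stop lower top edge [[745.3, 88.4], [748.1, -42.4]]
```

Box front S≈675, stop ≈747, left clearance about 8 mm. Next 60 mm.

Call:
{"api": "jog_arm", "payload": {
  "series": [
    [[-0.001,0,0],0],
    [[-0.003,0,0],0],
    [[-0.006,0,0],0],
    [[-0.009,0,0],0],
    [[-0.013,0,0],0],
    [[-0.017,0,0],0],
    [[-0.021,0,0],0],
    [[-0.025,0,0],0],
    [[-0.029,0,0],0],
    [[-0.033,0,0],0],
    [[-0.037,0,0],0],
    [[-0.041,0,0],0],
    [[-0.045,0,0],0],
    [[-0.049,0,0],0],
    [[-0.052,0,0],0],
    [[-0.055,0,0],0],
    [[-0.057,0,0],0],
    [[-0.059,0,0],0],
    [[-0.06,0,0],0],
    [[-0.06,0,0],0]
  ]
}}

```text
time_s: 12.88
tcp_pos: [628.1, -96.8, 24.0]
tool_rot: [3.141, 0.001, 2.948]
wrist_force: [-1.9, 0.5, 0.6]
opening: 55.3
grip_force: 0.9
```

Call:
{"api": "jog_arm", "payload": {
  "series": [
    [[-0.001,0,0],0],
    [[-0.002,0,0],0],
    [[-0.003,0,0],0],
    [[-0.004,0,0],0],
    [[-0.005,0,0],0],
    [[-0.006,0,0],0],
    [[-0.007,0,0],0],
    [[-0.008,0,0],0],
    [[-0.008,0,0],0]
  ]
}}

```text
time_s: 13.63
tcp_pos: [636.0, -98.3, 24.0]
tool_rot: [3.141, 0.001, 2.948]
wrist_force: [-1.4, 0.5, 1.1]
opening: 55.5
grip_force: 1.1
```

Call:
{"api": "jog_arm", "payload": {
  "series": [
    [[-0.0005,0,0],0],
    [[-0.001,0,0],0],
    [[-0.0015,0,0],0],
    [[-0.002,0,0],0],
    [[-0.002,0,0],0]
  ]
}}

```text
time_s: 14.05
tcp_pos: [637.7, -98.7, 24.0]
tool_rot: [3.141, 0.0, 2.948]
wrist_force: [-2.8, 0.3, 1.9]
opening: 55.4
grip_force: 1.4
```

Not at the stop yet (force ~2 N, S≈645). I'll creep on.

Call:
{"api": "jog_arm", "payload": {
  "series": [
    [[-0.0005,0,0],0],
    [[-0.001,0,0],0],
    [[-0.0015,0,0],0],
    [[-0.002,0,0],0],
    [[-0.002,0,0],0]
  ]
}}

```text
time_s: 14.47
tcp_pos: [639.7, -99.1, 24.0]
tool_rot: [3.141, 0.0, 2.948]
wrist_force: [-2.6, 0.4, 1.4]
opening: 56.0
grip_force: 1.4
```

Call:
{"api": "jog_arm", "payload": {
  "series": [
    [[-0.0005,0,0],0],
    [[-0.001,0,0],0],
    [[-0.0015,0,0],0],
    [[-0.0015,0,0],0]
  ]
}}

```text
time_s: 14.8
tcp_pos: [641.1, -99.4, 24.0]
tool_rot: [3.141, 0.0, 2.948]
wrist_force: [-3.4, 1.3, 1.0]
opening: 55.5
grip_force: 1.4
```

Call:
{"api": "jog_arm", "payload": {
  "series": [
    [[-0.0005,0,0],0],
    [[-0.001,0,0],0],
    [[-0.0015,0,0],0],
    [[-0.0015,0,0],0]
  ]
}}

```text
time_s: 15.13
tcp_pos: [642.6, -99.7, 24.0]
tool_rot: [3.141, 0.0, 2.948]
wrist_force: [-2.8, 0.7, 1.8]
opening: 55.4
grip_force: 1.4
```

Call:
{"api": "jog_arm", "payload": {
  "series": [
    [[-0.0005,0,0],0],
    [[-0.001,0,0],0],
    [[-0.0015,0,0],0],
    [[-0.0015,0,0],0]
  ]
}}

```text
time_s: 15.47
tcp_pos: [644.1, -99.9, 24.0]
tool_rot: [3.141, 0.0, 2.948]
wrist_force: [-3.1, 0.9, 1.9]
opening: 55.3
grip_force: 1.4
```

Call:
{"api": "jog_arm", "payload": {
  "series": [
    [[-0.0005,0,0],0],
    [[-0.001,0,0],0],
    [[-0.0015,0,0],0],
    [[-0.0015,0,0],0]
  ]
}}

```text
time_s: 15.8
tcp_pos: [644.1, -100.0, 23.9]
tool_rot: [-3.141, -0.002, 2.948]
wrist_force: [-5.8, 0.3, 4.7]
opening: 55.7
grip_force: 3.0
```

```bash
python3 look.py w6
```

```text
15.8 TCP S,L [651.29266107  26.45001752] 23.9408962996635 2.9478930154915925 [-5.76172918  0.3031016   4.70226188]
```

View pics/w6t.png

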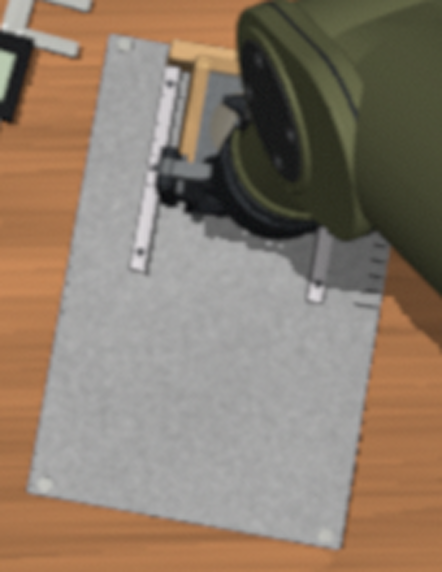

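The TCP stalled while the force doubled, and the box front meets the stop. Back off straight, then rise and check.

Call:
{"api": "jog_arm", "payload": {
  "series": [
    [[0.002,0,0],0],
    [[0.006,0,0],0],
    [[0.015,0,0],0],
    [[0.03,0,0],0],
    [[0.05,0,0],0],
    [[0.07,0,0],0],
    [[0.09,0,-0.03],0],
    [[0.11,0,-0.06],0],
    [[0.14,0,-0.1],0],
    [[0.18,0,-0.14],0],
    [[0.2,0,-0.15],0],
    [[0.2,0,-0.15],0],
    [[0.2,0,-0.15],0]
  ]
}}

```text
time_s: 16.98
tcp_pos: [449.3, -61.7, 175.7]
tool_rot: [3.141, 0.004, 2.948]
wrist_force: [1.1, -0.9, -0.4]
opening: 55.0
grip_force: 0.0
```

```bash
python3 look.py w7
```

```text
16.9833 TCP S,L [452.75081406  26.34099915] 175.7335117819135 2.9484585480199144 [ 1.0515997  -0.8680551  -0.39775454]
```

View pics/w7t.png

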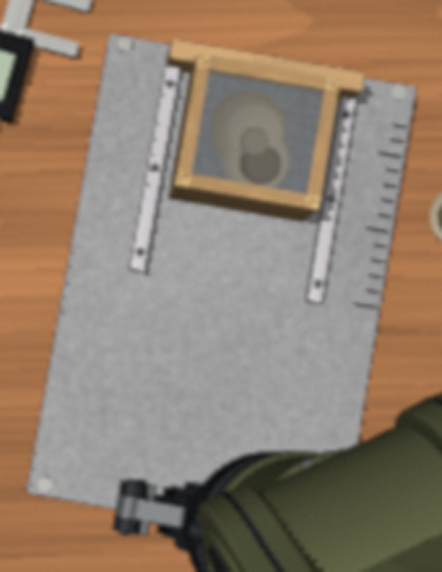

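The box rests squarely against the stop, centred between the rails, with its back top edge from (172,193) to (318,210) and the hand clear. I'll hand it in.

```bash
python3 -c "
from bench import manip; print(manip.sign_off())"
```

```text
the job is handed in; nothing more can be done
None
```

I handed the job in with the box squarely against the end stop, centred between the rails with no sign of touching either, and the hand clear; sign-off gave no pass/fail verdict.

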